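# Clamp a picture frame on the gluing board

### The job

Move the wooden picture frame home on the gluing board, lying flat and snug against both of its rails, then push the toggle clamp's handle right over past its dead point so that it locks and the rubber pad holds the frame down. Reach in under the lampshade without disturbing the lamp, and leave the two cups and the potted plant where they stand.

Things in the scene. Friction and masses are not known exactly. Their poses are not given: they have to be found in the camera images.
- board: Fixed plywood board, 18 mm thick, x -215 to 30, y -100 to 265 mm. Origin: on the table, under the inside corner of its two wooden rails; z up. Far rail: face in the plane x = 0, y 0 to 245; side rail: face in the plane y = 0, x -200 to 0; both 20 mm thick, 12 mm above the board. The frame's side is x < 0, y > 0; home, the frame's origin is at (-70, 95, 18) mm, its axes along the board's.
- frame: Loose bare wooden picture frame, 140 mm (x) by 190 mm (y), 16 mm thick, moulding 22 mm wide all round (opening 96 by 146 mm), 0.17 to 0.34 kg. Origin: centre of its underside, z up. It starts flat on the board, 25 to 55 mm short of home along x and y, up to 9 degrees askew.
- clamp: Base of the steel hold-down toggle clamp, screwed to the board behind the side rail. Origin: on the board's top under the bar's pin, 36 mm behind the side rail's face. The clamp works in the upright plane of the board's x = -70 mm: its bar comes down in +y over the side rail, its handle goes over to -y. With the bar up it stands 95 mm above the board, the handle 186 mm.
- clamp_handle (a joint): Turn between handle and toggle link, rad: starts 0 to 0.1 (open), 2.23 dead point, 2.46 locked on its stop. In the room the handle turns about 95 degrees: upright at first (0 to 8 degrees over the frame, +y), level and pointing to the board's -y when locked. Free for 70 degrees; then the pad's spring resists, about 6 N at the grip. Past the dead point it stays; let go before, it springs back.
- handle_tip (a point): Middle of the outer end of the clamp handle's grip. The grip is a black plastic sleeve 90 mm long, 20 mm wide (along the board's x), 14 mm thick, its centre line running from here towards handle_root. Locked, it lies level, its centre line 57 mm above the table, this end 188 mm behind (-y of) the side rail's face.
- handle_root (a point): Point on the handle's centre line near its pins, 130 mm from handle_tip (the sleeve covers the outer 90 mm). The handle turns roughly about this point, which itself wanders some 20 mm during the swing.
- clamp_pad: Round rubber pad, 18 mm across, on a sprung spindle (14 N/mm) at the end of the clamp's bar. Origin: centre of its pressing face. Open, it stands about 60 mm above the board near the side rail; closing brings it down on the middle of the frame's moulding that lies along the side rail, 11 mm in from the rail's face, pressing with about 30 N.
- lamp: Loose table lamp, 1.7 kg: foot 112 mm across, 18 mm high; turned column up to 68 mm across; conical shade 240 mm across at its lower rim, 235 mm above the table, 124 mm across at its top at 390 mm. Origin: centre of its underside, z up. The shade overhangs where the handle ends, so an upright gripper does not fit there: lean the gripper over to the board's +y by 25 to 50 degrees.
- cup_a: Loose patterned stoneware cup, 76 mm across, 78 mm high. Origin: centre of its underside, z up.
- cup_b: Loose patterned stoneware cup like the other. Origin: centre of its underside, z up.
- plant_pot: Loose patterned pot, 76 mm across, with a moss-ball plant, 165 mm high in all. Origin: centre of its underside, z up.

How it is judged:
On the way, in this order (a step that is already met when the one before it is completed fails the run):
1. the frame lies home against both rails (x of frame in the frame of board between -0.0735 and -0.066 m and y of frame in the frame of board between 0.091 and 0.0985 m and z of frame in the frame of board below 0.0205 m and angle between the x axis of frame and the x axis of board, either way round below 0.045 rad and angle between frame's own z axis and vertical below 0.04 rad), for 0.2 s.
2. the clamp handle is over past its dead point and the pad presses on the frame (value of joint clamp_handle above 2.36 rad and contact force between clamp_pad and frame above 15 N), for 0.2 s.
At the end, for the whole second after the job is handed in: Frame flat on the board, against both rails (gap under 3.5 mm, askew less than 2.5 degrees), at rest; handle past the dead point (joint above 2.36), pad pressing on the frame with over 15 N; all else standing where it stood: lamp within 10 mm, cups and plant within 20 mm (all of step 1 and all of step 2 and linear speed of frame below 0.01 m/s and distance of lamp from where it was at the start of the episode below 0.01 m and distance of each of cup_a, cup_b, plant_pot from where it was at the start of the episode below 0.02 m and angle between lamp's own z axis and vertical below 0.08 rad and angle between each of cup_a, cup_b, plant_pot's own z axis and vertical below 0.15 rad); the robot touches nothing.
It fails at once if the lamp is shoved more than 10 mm or tipped (distance of lamp from where it was at the start of the episode above 0.01 m or angle between lamp's own z axis and vertical above 0.08 rad).
It fails at once if a cup is shoved more than 20 mm or tipped (distance of cup_a from where it was at the start of the episode above 0.02 m or angle between cup_a's own z axis and vertical above 0.15 rad).
It fails at once if a cup is shoved more than 20 mm or tipped (distance of cup_b from where it was at the start of the episode above 0.02 m or angle between cup_b's own z axis and vertical above 0.15 rad).
It fails at once if the potted plant is shoved more than 20 mm or tipped (distance of plant_pot from where it was at the start of the episode above 0.02 m or angle between plant_pot's own z axis and vertical above 0.15 rad).
It also fails if it takes over 48 s, if anything falls off the work surface, if the arm or the gripper's body presses on something with over 40 N, if the wrist force passes 120 N, or if a joint passes its speed limit or range.

### The arm

A 6-joint arm with a two-finger parallel gripper is mounted at the origin on the work surface. World frame = base frame: x ahead of the robot, y to its left, z up, the work surface at z = 0. Lengths are in m, angles in rad, forces in N, time in s.
With the tool pointing down it reaches from about 0.25 to 0.775 m from the base axis. Payload 4 kg.
Tool frame: the origin (TCP) lies between the finger pads; the fingertips stand 22 mm ahead of it and the grasp point (between the pads) lies 3 mm ahead of it (tip_reach is the distance from the TCP to the fingertips, in m); z points along the fingers, y is the line along which they close (so a half turn about z gives the same grasp; the last joint's range is limited). The gripper opens to 85 mm and grips with 20 to 120 N. Pads are 22 mm wide; open, the fingers measure 114 mm over their backs; the gripper's body (76 mm by 85 mm) begins 54 mm behind the grasp point. The pads swing forward as they close: fully open they stand 13 mm farther back than shut.
Start: joints at [-1.443, 0.087, 1.371, -0, 1.684, -0.103], TCP at [0.126, -0.535, 0.253] pointing down, gripper open.
Joint ranges: [-3.1, 3.1], [-0.76, 2.03], [0.27, 2.55], [-1.08, 4.22], [0.17, 2.65], [-2.57, 2.57]. Speed limits (rad/s): [2.79, 2.79, 3.14, 3.14, 3.14, 3.14].

### API

Orientations are given as a rotation vector (axis times angle).
In Python, from plant import * gives the robot as it stands.
- The arm moves only by the tool send_rows, never from a script. Its argument "rows" is a list that holds one entry, the list of rows, each a list of 5 numbers: the shift along the world's x, y, z in units of 10 cm (1.0 is 10 cm), then the turn about the world's z in units of pi rad (1.0 is pi rad), then the closure, from -1 (fully open) to 1 (shut). A call has 1 to 10 rows; each row shifts and turns the commanded pose from where the row before left it; what a row does not reach is not made up. A row lasts 1/10 s, in which the tool goes at most 50 mm and 8.59 degrees, less where a joint would pass 70% of its speed; a pose out of reach is approached as far as the arm can. A call with a number of a shift or a turn outside -1 to 1 is refused whole. A call with a gripper value outside its range is refused whole. The fingers move at their own pace and stop on an object; "force" is the grip in N (left out, the last holds). Time passes only in rows, so rows that do not move let the fingers close. It gives the time, the measured TCP pose, the force, the opening and the grip force at its end, in the units of the state.
- sense(): the state, without advancing time (a new reading comes with each control period).
- capture(name): name is "scene" or "top" or "wrist"; returns a dict with "img" (480x640x3 uint8, red, green, blue), "depth" (480x640 float32, m along the optical axis (not along the pixel's ray), 0 where there is no reading), "camera_matrix" (3x3 intrinsics, pixels), "world_to_cam" (4x4, takes a point from world to camera coordinates). Camera axes: x right, y down, z forward; pixel columns grow to the right and rows downward; lengths in m; the calibration is good to about 2 mm. A picture is of the moment at which its call begins.
- job_done(): hands the job in; it is judged then, once.
The state is a dict: "t": time; "qpos": joint angles; "joint_vel": joint speeds; "effort": joint torques, N m; "position": TCP position; "eef_rot": TCP orientation; "ft_force": force on the tool from outside, world axes, zero at the start; "torque": the same for the moment, N m; "opening": finger opening in m; "finger_force": force on a finger pad.
Only numpy, scipy, OpenCV 4.12 (cv2) and the standard library are available. Lean on these libraries where they do the work, as an engineer would, in place of code of your own. Each camera call takes 0.05 s, during which the arm holds its last target. There are 200 camera calls.

## Working session

There is one attempt and no reset: what is moved stays moved. The work goes in short steps, Python scripts to look and compute and a tool call to move; the robot and the scene stay as the last step left them, time stands still between calls to the robot, and variables do not carry over. Pictures are saved under pics/ and viewed, at most 10 in all, crops included, and the job is handed in when it is done.

Besides the shell and the picture viewer there is one more tool, called after "Call:" as name(argument=value, ...) on one line, values as JSON. send_rows: Moves the arm, as the interface text tells. Its arguments: {"type":"object","properties":{"rows":{"type":"array"},"force":{"type":"number"}},"required":["rows"]}

```bash
mkdir -p pics; python3 - <<'E'
from plant import *
import cv2,numpy as np
s=sense();print({k:s[k] for k in('t','position','eef_rot','opening')})
ims=[]
for n in("scene","top"):
    c=capture(n);np.savez(n+'0.npz',**c);cv2.imwrite(f'pics/{n}0.png',c['img'][:,:,::-1])
    print(n,c['camera_matrix'].tolist(),np.linalg.inv(c['world_to_cam']).round(3).tolist())
E
```

```text
{'t': 0.0, 'position': array([ 0.1257563 , -0.53496779,  0.25211061]), 'eef_rot': array([-3.11845778e+00, -3.61481090e-01,  5.78341371e-05]), 'opening': 0.08551596981982344}
scene [[540.6819655508132, 0.0, 319.28194424986305], [0.0, 540.6819655508132, 247.93316599044647], [0.0, 0.0, 1.0]] [[-0.86, 0.435, -0.267, 0.976], [0.51, 0.743, -0.433, 0.589], [0.009, -0.509, -0.861, 1.113], [0.0, 0.0, 0.0, 1.0]]
top [[549.3125562818815, 0.0, 322.04780303142445], [0.0, 549.3125562818815, 240.82921212254928], [0.0, 0.0, 1.0]] [[-0.015, -0.99, 0.14, 0.518], [-1.0, 0.011, -0.025, 0.121], [0.023, -0.14, -0.99, 1.124], [0.0, 0.0, 0.0, 1.0]]
```

View pics/scene0.png

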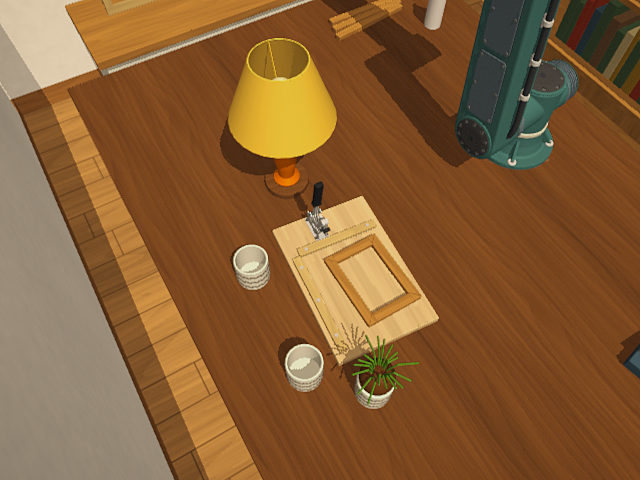

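View pics/top0.png

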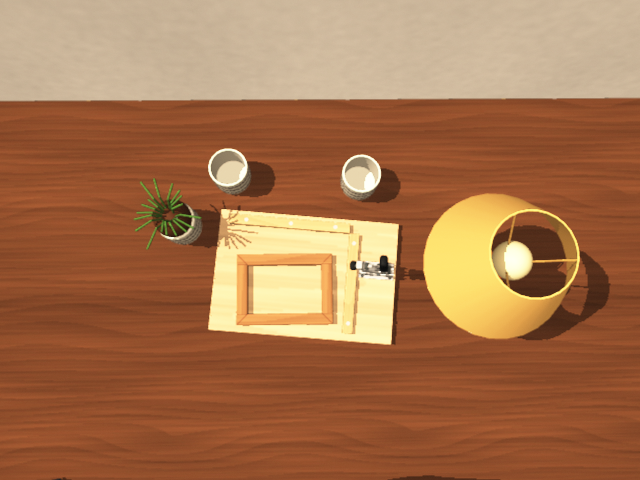

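Top view: board at cols 210–398, rows 210–345; frame centre about (285,290); clamp about (375,268); lamp foot hidden under the shade, which is centred near (500,265). The cups are at (230,172) and (361,178), the pot at (178,225). The scene view shows the lamp foot at (287,183) and the black grip at (318,193). Now I'll measure.

```bash
cat > h.py <<'E'
import numpy as np,cv2
def load(n): return dict(np.load(n))
def cloud(c):
    K=c['camera_matrix'];v,u=np.mgrid[:480,:640];d=c['depth']
    P=np.stack([(u-K[0,2])/K[0,0]*d,(v-K[1,2])/K[1,1]*d,d],-1)
    T=np.linalg.inv(c['world_to_cam']);return P@T[:3,:3].T+T[:3,3]
def onplane(c,uv,z):
    uv=np.atleast_2d(uv).astype(float);K=c['camera_matrix'];T=np.linalg.inv(c['world_to_cam'])
    r=np.c_[(uv[:,0]-K[0,2])/K[0,0],(uv[:,1]-K[1,2])/K[1,1],np.ones(len(uv))]@T[:3,:3].T
    return T[:3,3]+r*((z-T[2,3])/r[:,2])[:,None]
def fit(pts):
    (c,s,a)=cv2.minAreaRect((pts[:,:2]*1000).astype(np.float32));return np.round(c,1),np.round(s,1),round(a,2)
E
python3 - <<'E'
from h import *
for n in('top','scene'):
    c=load(n+'0.npz');hsv=cv2.cvtColor(c['img'],cv2.COLOR_RGB2HSV);P=cloud(c);Z=P[...,2]
    print(n,'samples')
    if n=='top':
        for p in((220,300),(285,290),(243,290),(290,258),(290,224),(352,290),(385,310),(300,380)):print(p,hsv[p[1],p[0]],P[p[1],p[0]].round(4))
    ok=c['depth']>0
    inb=(P[...,0]>.3)&(P[...,0]<.75)&(P[...,1]>-.1)&(P[...,1]<.4)
    # shade
    sh=(Z>.22)&(Z<.42)&ok&(P[...,0]>.2)
    for a,b in((.23,.25),(.3,.32),(.37,.4)):
        q=P[(Z>a)&(Z<b)&sh];q=q[:,:2]
        if len(q)>20:
            A=np.c_[2*q,np.ones(len(q))];s=np.linalg.lstsq(A,(q**2).sum(1),rcond=None)[0];print('shade',a,len(q),s[:2].round(4),np.sqrt(s[2]+s[0]**2+s[1]**2).round(4))
    # black grip
    bl=(hsv[...,2]<60)&(Z>.1)&(Z<.25)&ok&(P[...,0]>.3)&(P[...,1]<.15)&(P[...,1]>-.2)
    q=P[bl];print('grip',len(q),q.min(0).round(3) if len(q) else'',q.max(0).round(3) if len(q) else'', q.mean(0) if len(q) else '')
    # things above table
    m=((Z>.03)&(Z<.5)&ok&(P[...,0]>.3)).astype(np.uint8)
    k,l,st,_=cv2.connectedComponentsWithStats(m)
    for i in range(1,k):
        if st[i,4]>150:
            q=P[l==i];print(st[i],q.min(0).round(3),q.max(0).round(3))
    q=P[(Z>.009)&(Z<.025)&ok&(hsv[...,2]>150)&(hsv[...,1]<160)&(P[...,0]>.3)];print('board',len(q),fit(q) if len(q)else'')
E
```

```text
top samples
(220, 300) [ 25  80 254] [0.5576 0.2983 0.0192]
(285, 290) [ 27  70 254] [0.5758 0.1688 0.0181]
(243, 290) [ 15 165 239] [0.576  0.2506 0.0367]
(290, 258) [ 14 168 234] [0.6383 0.1578 0.0358]
(290, 224) [ 24  19 253] [0.7082 0.1576 0.0287]
(352, 290) [ 25  98 254] [0.5734 0.035  0.0284]
(385, 310) [ 24  85 254] [ 0.5331 -0.0314  0.0158]
(300, 380) [ 10 176 145] [0.3974 0.1407 0.0009]
shade 0.23 1138 [ 0.6017 -0.1853] 0.1159
shade 0.3 1853 [ 0.5991 -0.1773] 0.0795
shade 0.37 2004 [ 0.6013 -0.1839] 0.063
grip 116 [ 0.603 -0.025  0.117] [ 0.622 -0.     0.206] [ 0.60986268 -0.00884926  0.17935751]
[209 148  41  44 736] [0.776 0.238 0.03 ] [0.854 0.314 0.084]
[341 154  40  43 670] [ 0.762 -0.022  0.03 ] [0.839 0.053 0.084]
[ 134  178   68   71 1934] [0.646 0.312 0.03 ] [0.774 0.43  0.164]
[  424   193   156   146 13659] [ 0.483 -0.303  0.206] [ 0.721 -0.067  0.393]
[229 214 122  19 606] [0.69  0.036 0.03 ] [0.73  0.28  0.038]
[343 233  51 101 978] [ 0.489 -0.048  0.03 ] [0.688 0.055 0.206]
[ 237  253   97   72 3117] [0.509 0.074 0.03 ] [0.648 0.264 0.043]
board 16003 (array([6
[... 170 characters left out ...]
4
grip 204 [ 0.606 -0.023  0.115] [0.625 0.002 0.204] [ 0.6172587  -0.00650223  0.16468612]
[  228    38   109   147 10183] [ 0.484 -0.3    0.03 ] [ 0.722 -0.065  0.393]
[307 181  24  56 577] [ 0.598 -0.047  0.03 ] [0.628 0.043 0.204]
[    0   188   107   292 15734] [ 1.231 -0.5    0.03 ] [1.235 0.338 0.461]
[ 324  233   98   93 2140] [0.508 0.073 0.03 ] [0.649 0.265 0.041]
[234 244  36  41 814] [ 0.763 -0.022  0.03 ] [0.839 0.056 0.083]
[295 257  34  59 271] [0.692 0.039 0.03 ] [0.724 0.197 0.037]
[ 352  334   68   71 1885] [0.643 0.312 0.03 ] [0.774 0.43  0.163]
[285 344  39  44 742] [0.777 0.239 0.03 ] [0.853 0.316 0.084]
board 10980 (array([956.3,  22.4]), array([ 640.2, 1087.7]), 56.48)
```

```bash
python3 - <<'E'
from h import *
c=load('top0.npz');hsv=cv2.cvtColor(c['img'],cv2.COLOR_RGB2HSV);P=cloud(c);Z=P[...,2]
reg=(P[...,0]>.45)&(P[...,0]<.745)&(P[...,1]>-.06)&(P[...,1]<.33)
def big(m):
    cs,_=cv2.findContours(m.astype(np.uint8),cv2.RETR_EXTERNAL,cv2.CHAIN_APPROX_NONE);return max(cs,key=cv2.contourArea)[:,0]
bd=big((hsv[...,0]>16)&(hsv[...,2]>170)&(hsv[...,1]<150)&reg|((Z>.012)&(Z<.05)&reg))
# frame top at .034, board top .018
q=onplane(c,bd,.018);print('board',fit(q));print(cv2.boxPoints(cv2.minAreaRect((q[:,:2]*1000).astype(np.float32))).round(1).tolist())
fr=(hsv[...,0]<20)&(hsv[...,1]>125)&(hsv[...,2]>150)&(Z>.025)&reg
fr[:, :232]=0;fr[:,340:]=0;fr[:248]=0
f=big(fr);q=onplane(c,f,.034);print('frame',fit(q))
# rails: points z .026-.034 low saturation
m=(Z>.0245)&(Z<.036)&(hsv[...,0]>17)
def line(q,ax):
    return np.polyfit(q[:,1-ax],q[:,ax],1)
a=P[m&(P[...,0]>.685)&(P[...,0]<.735)&(P[...,1]>.05)&(P[...,1]<.29)];print('far mid',len(a),line(a,0),fit(a))
b=P[m&(P[...,1]>.015)&(P[...,1]<.06)&(P[...,0]>.48)&(P[...,0]<.6)];print('side mid',len(b),line(b,1),fit(b))
for n in('top','scene'):
    c=load(n+'0.npz');P=cloud(c);Z=P[...,2];v=c['img'].max(2)
    q=P[(v<70)&(Z>.11)&(Z<.25)&(abs(P[...,0]-.615)<.03)&(abs(P[...,1])<.06)]
    for z in(.12,.14,.16,.18,.2):
        w=q[abs(q[:,2]-z)<.01];print(n,z,len(w),w.mean(0).round(4) if len(w) else'')
    q=P[(Z>.045)&(Z<.12)&(abs(P[...,0]-.615)<.04)&(P[...,1]>-.06)&(P[...,1]<.08)];print('clamp',q.min(0).round(3),q.max(0).round(3))
    for y in np.arange(-.04,.08,.01):
        w=q[abs(q[:,1]-y)<.005]
        if len(w):print(' y%.2f'%y,w[:,2].max().round(3),w[:,0].min().round(3),w[:,0].max().round(3))
E
```

```text
board (array([604.7, 128.9]), array([365.5, 245.5]), 84.47)
[[464.8999938964844, -41.099998474121094], [709.2999877929688, -64.80000305175781], [744.5, 299.0], [500.1000061035156, 322.70001220703125]]
frame (array([578.2, 168.5]), array([139.2, 189.3]), 0.04)
far mid 1094 [0.09730354 0.6953535 ] (array([705.2, 165.5]), array([231.2,  33.8]), 84.62)
side mid 550 [-0.09109148  0.09138285] (array([544.7,  41.7]), array([ 19.5, 111.2]), 84.69)
top 0.12 19 [ 0.6054 -0.0174  0.1215]
top 0.14 9 [ 0.605  -0.0135  0.1438]
top 0.16 7 [ 0.6052 -0.0115  0.1632]
top 0.18 9 [ 0.6055 -0.0081  0.1804]
top 0.2 73 [ 0.6126 -0.0059  0.2005]
clamp [ 0.598 -0.045  0.045] [0.626 0.042 0.12 ]
 y-0.04 0.066 0.598 0.625
 y-0.03 0.12 0.598 0.621
 y-0.02 0.12 0.599 0.624
 y-0.01 0.12 0.603 0.625
 y0.00 0.101 0.605 0.625
 y0.01 0.102 0.605 0.624
 y0.02 0.109 0.607 0.624
 y0.03 0.108 0.61 0.626
 y0.04 0.092 0.61 0.626
scene 0.12 32 [ 0.6178 -0.0119  0.1223]
scene 0.14 38 [ 0.6165 -0.0085  0.141 ]
scene 0.16 45 [ 0.6173 -0.007   0.1603]
scene 0.18 39 [ 0.6174 -0.004   0.1801]
scene 0.2 59 [ 0.6163 -0.0036  0.1981]
clamp [ 0.598 -0.046  0.045] [0.627 0.043 0.119]
 y-0.04 0.058 0.621 0.625
 y-0.03 0.084 0.598 0.626
 y-0.02 0.117 0.598 0.627
 y-0.01 0.119 0.608 0.625
 y0.00 0.1 0.614 0.626
 y0.01 0.103 0.611 0.626
 y0.02 0.109 0.61 0.627
 y0.03 0.111 0.61 0.626
 y0.04 0.091 0.61 0.627
```

Call:
send_rows(rows=[[[0.2,0.43,0.03,-0.035,-1],[0.2,0.43,0.03,-0.035,-1],[0.2,0.43,0.03,-0.034,-1],[0.23,0.43,0,0,-1],[0.23,0.43,0,0,-1],[0.23,0.43,0,0,-1],[0.23,0.43,0,0,-1],[0.25,0.42,0,0,-1],[0.25,0.42,0,0,-1],[0.25,0.42,0,0,-1]]])

```text
t: 1.1
position: [0.3531, -0.1065, 0.2621]
eef_rot: [3.137, -0.151, 0.001]
ft_force: [1.5, -0.5, 0.6]
opening: 0.0854
finger_force: 0.0
```

Call:
send_rows(rows=[[[0.28,0.34,0,0,-1],[0.28,0.34,0,0,-1],[0.28,0.34,0,0,-1],[0.28,0.34,0,0,-1],[0.28,0.34,0,0,-1],[0.28,0.34,0,0,-1],[0.28,0.34,0,0,-1],[0.28,0.36,0,0,-1],[0,0,-0.48,0,-1],[0,0,-0.48,0,-1]]])

```text
t: 2.1
position: [0.5786, 0.1672, 0.1663]
eef_rot: [-3.137, 0.147, -0.006]
ft_force: [0.3, -0.4, -0.9]
opening: 0.0852
finger_force: 0.0
```

Call:
send_rows(rows=[[[0,0,-0.45,0,-1],[0,0,-0.35,0,-1],[0,0,-0.2,0,-1],[0,0,0,0,-1]]])

```text
t: 2.5
position: [0.5733, 0.1649, 0.061]
eef_rot: [3.135, -0.15, -0.016]
ft_force: [0.4, 0.3, -0.3]
opening: 0.0854
finger_force: 0.0
```

```bash
python3 - <<'E'
from plant import *
from h import *
s=sense();print(s['t'],s['position'],s['eef_rot'])
c=capture('scene');np.savez('scene1.npz',**c)
cv2.imwrite('pics/scene1.png',cv2.resize(c['img'][80:380,180:580,::-1],(800,600)))
w=capture('wrist');np.savez('wrist1.npz',**w)
E
```

```text
2.5 [0.57332245 0.1649258  0.06099   ] [ 3.13537471 -0.15043025 -0.01616761]
```

View pics/scene1.png

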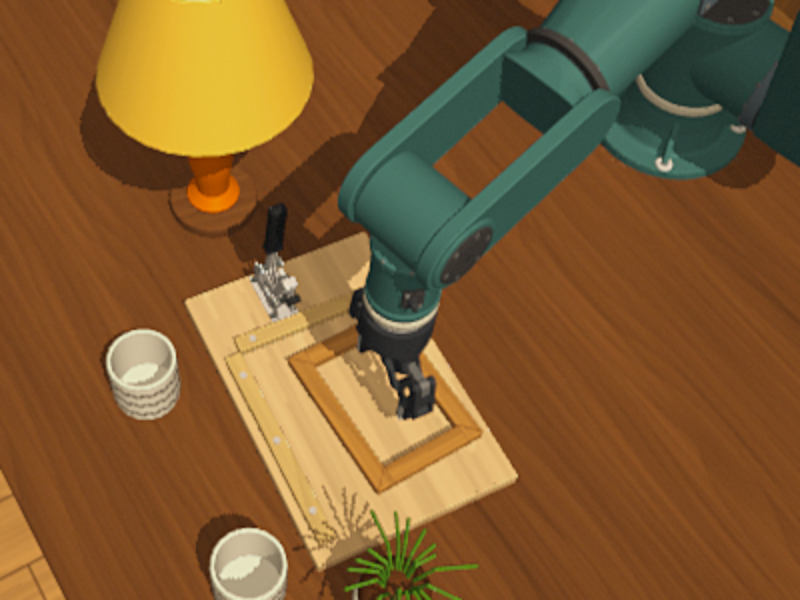

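The crop shows the open gripper at (400,370) hovering inside the frame opening. The fork of the wrist above it is wide, so I'll size it against the shade.

```bash
python3 - <<'E'
from plant import *
from h import *
c=load('scene1.npz');t=capture('top')
for n,c in(('s',c),('t',t)):
    P=cloud(c);P=P[(c['depth']>0)].reshape(-1,3)
    for z in np.arange(.03,.5,.02):
        q=P[(abs(P[:,2]-z)<.01)&(P[:,0]>.46)&(P[:,0]<.7)&(P[:,1]>.06)&(P[:,1]<.27)]
        # tool-frame offsets
        if len(q):print(n,round(z,2),len(q),(q.min(0)-[.573,.165,0])[:2].round(3),(q.max(0)-[.573,.165,0])[:2].round(3))
    q=P[(P[:,2]<.06)&(P[:,2]>.045)&(abs(P[:,0]-.573)<.03)&(abs(P[:,1]-.165)<.09)];print(q[:,2].min() if len(q) else'')
w=load('wrist1.npz');cv2.imwrite('pics/w1.png',w['img'][:,:,::-1])
E
```

```text
s 0.03 2693 [-0.088 -0.104] [0.127 0.104]
s 0.05 16 [-0.007 -0.078] [0.017 0.049]
s 0.07 45 [-0.   -0.05] [0.017 0.056]
s 0.09 42 [ 0.002 -0.067] [0.02  0.071]
s 0.11 166 [-0.003 -0.076] [0.023 0.074]
s 0.13 159 [-0.012 -0.073] [0.023 0.073]
s 0.15 255 [-0.004 -0.072] [0.024 0.07 ]
s 0.17 109 [-0.019 -0.013] [0.041 0.063]
s 0.19 185 [-0.024 -0.023] [0.041 0.038]
s 0.21 276 [-0.024 -0.028] [0.042 0.037]
s 0.23 147 [-0.021 -0.019] [0.041 0.036]
s 0.25 247 [-0.024 -0.028] [0.041 0.036]
s 0.27 164 [-0.015 -0.02 ] [0.039 0.039]
s 0.29 223 [ 0.    -0.021] [0.039 0.045]
s 0.31 116 [ 0.013 -0.014] [0.042 0.032]
s 0.33 252 [-0.082 -0.036] [0.044 0.062]
s 0.35 499 [-0.113 -0.065] [0.056 0.065]
s 0.37 1011 [-0.113 -0.064] [0.056 0.065]
s 0.39 1908 [-0.112 -0.065] [0.052 0.065]
s 0.41 1924 [-0.113 -0.066] [0.038 0.058]
s 0.43 663 [-0.113 -0.079] [-0.036  0.045]
0.05032515164616469
t 0.03 2007 [-0.095 -0.105] [0.127 0.104]
t 0.05 1 [-0.035 -0.085] [-0.035 -0.085]
t 0.07 1 [-0.01  -0.046] [-0.01  -0.046]
t 0.09 2 [-0.004 -0.044] [-0.002 -0.044]
t 0.11 15 [-0.012 -0.074] [ 0.006 -0.046]
t 0.13 10 [-0.013 -0.074] [ 0.018 -0.041]
t 0.15 7 [-0.003 -0.071] [ 0.01  -0.043]
t 0.17 3 [-0.002 -0.044] [ 0.004 -0.043]
t 0.19 7 [-0.032 -0.022] [-0.025  0.007]
t 0.21 22 [-0.032 -0.024] [-0.024  0.008]
t 0.23 4 [-0.031 -0.012] [-0.03   0.004]
t 0.25 17 [-0.031 -0.019] [-0.027  0.002]
t 0.33 1 [-0.032 -0.005] [-0.032 -0.005]
t 0.35 64 [-0.109 -0.048] [0.042 0.032]
t 0.37 225 [-0.113 -0.065] [0.056 0.052]
t 0.39 1563 [-0.113 -0.065] [0.056 0.063]
t 0.41 3528 [-0.113 -0.063] [0.044 0.059]
t 0.43 1749 [-0.113 -0.079] [-0.007  0.047]
t 0.45 20 [-0.113 -0.079] [-0.105 -0.064]
```

View pics/w1.png

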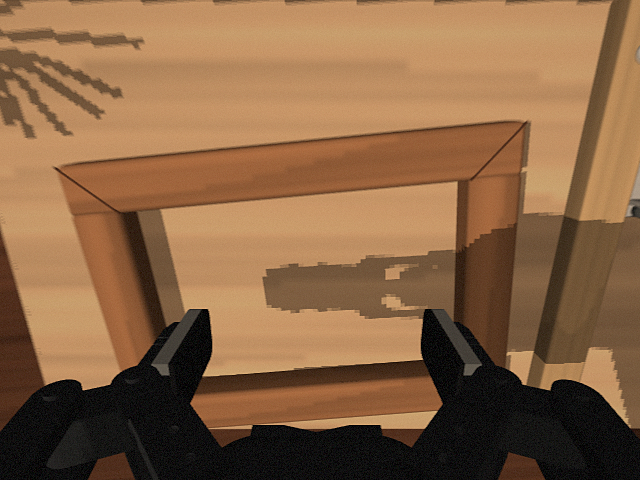

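The wrist view shows the open fingers inside the opening, clear of the mouldings. Lower, then push along the board's +x.

Call:
send_rows(rows=[[[0,0,-0.13,0,-1],[0,0,-0.13,0,-1],[0.1,-0.01,0,0,-1],[0.15,-0.015,0,0,-1],[0.15,-0.015,0,0,-1],[0.1,-0.01,0,0,-1],[0.1,-0.01,0,0,-1],[0.1,-0.01,0,0,-1],[0.1,-0.01,0,0,-1],[0,0,0,0,-1]]])

```text
t: 3.65
position: [0.6587, 0.1572, 0.0405]
eef_rot: [3.138, -0.152, 0.004]
ft_force: [-0.4, 0.2, 0.3]
opening: 0.0856
finger_force: 0.0
```

Call:
send_rows(rows=[[[-0.02,0,-0.03,0,-1],[0,0,-0.03,0,-1],[0.05,-0.005,0,0,-1],[0.05,-0.005,0,0,-1],[0,0,0,0,-1]]])

```text
t: 4.15
position: [0.6653, 0.1564, 0.0341]
eef_rot: [3.138, -0.151, 0.0]
ft_force: [0.3, -0.7, -1.3]
opening: 0.0855
finger_force: 0.1
```

```bash
cat > fr.py <<'E'
from plant import *
from h import *
import sys
c=capture('wrist');cv2.imwrite('pics/%s.png'%sys.argv[1],c['img'][:,:,::-1]);np.savez(sys.argv[1]+'.npz',**c)
s=sense();p=s['position'][:2]*1000-[688.8,37.9];R=np.array([[.9953,-.0965],[.0965,.9953]])
print('tcp board',(R@p).round(1),s['position'].round(4),s['ft_force'].round(1))
c=capture('top');hsv=cv2.cvtColor(c['img'],cv2.COLOR_RGB2HSV);P=cloud(c)
m=(hsv[...,0]<20)&(hsv[...,1]>125)&(hsv[...,2]>110)&(P[...,2]>.026)&(P[...,2]<.045)
q=onplane(c,np.argwhere(m)[:,::-1],.034)[:,:2]*1000-[688.8,37.9];q=q@R.T
q=q[(q[:,0]>-200)&(q[:,0]<0)&(q[:,1]>-5)&(q[:,1]<250)]
print('board ext 1-99%',np.percentile(q,[.5,99.5],axis=0).round(1).tolist(),fit(q/1000),len(q))
E
python3 fr.py w2
```

```text
tcp board [-34.9 115.7] [0.6653 0.1565 0.0343] [ 0.2  0.6 -0.2]
board ext 1-99% [[-140.0, -4.4], [-0.9, 218.3]] (array([-70.3, 114.8]), array([139.9, 239.6]), 0.12) 1463
```

View pics/w2.png

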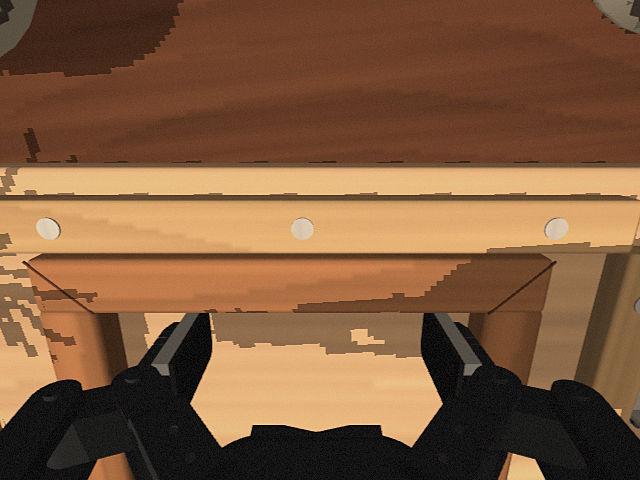

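The frame is parallel to the far rail (rows 253–258) and nearly touching it. Next: a light press on x, hop over the end moulding and pull along −y.

Call:
send_rows(rows=[[[0.03,-0.003,0,0,-1],[0,0,0,0,-1],[-0.08,0.008,0,0,-1],[0,0,0.4,0,-1],[0,0,0.2,0,-1],[-0.14,0.35,0,0,-1],[-0.14,0.36,0,0,-1],[0,0,0,0,-1],[0,0,-0.2,0,-1],[0,0,0,0,-1]]])

```text
t: 5.25
position: [0.6301, 0.2276, 0.0716]
eef_rot: [3.136, -0.15, -0.007]
ft_force: [-0.4, -0.1, -0.8]
opening: 0.0856
finger_force: 0.0
```

```bash
python3 fr.py w3
```

```text
tcp board [-76.1 183. ] [0.6307 0.2274 0.0726] [-0.2 -1.1  0.1]
board ext 1-99% [[-160.6, -4.6], [-1.1, 217.4]] (array([-87.3, 106.7]), array([223.7, 174.4]), 89.87) 2269
```

View pics/w3.png

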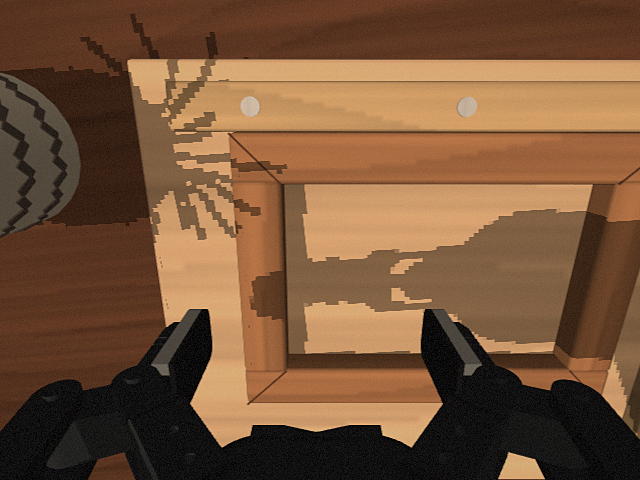

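The left finger (col 210) stands just outside the frame's outer edge (col 240), with the other finger inside the opening. Lower and pull −y.

Call:
send_rows(rows=[[[0,0,-0.2,0,-1],[0,0,-0.17,0,-1],[0,0,0,0,-1],[-0.01,-0.1,0,0,-1],[-0.01,-0.1,0,0,-1],[-0.01,-0.08,0,0,-1],[-0.004,-0.04,0,0,-1],[-0.002,-0.02,0,0,-1],[0,0,0,0,-1]]])

```text
t: 6.25
position: [0.6286, 0.1936, 0.0381]
eef_rot: [3.138, -0.151, 0.002]
ft_force: [0.2, 0.9, 0.2]
opening: 0.0853
finger_force: 0.2
```

```bash
python3 fr.py w4
```

```text
tcp board [-74.8 149.1] [0.6287 0.1936 0.038 ] [ 0.3 -1.2 -0.1]
board ext 1-99% [[-140.1, -4.6], [-1.4, 189.2]] (array([-75.4,  92. ]), array([195.5, 152.3]), 89.1) 2162
```

Call:
send_rows(rows=[[[-0.002,-0.02,0,0,-1],[0,0,0,0,-1],[-0.002,-0.02,0,0,-1],[0,0,0,0,-1]]])

```text
t: 6.75
position: [0.6285, 0.1922, 0.0376]
eef_rot: [-3.134, 0.15, -0.003]
ft_force: [2.3, 7.2, -1.6]
opening: 0.0852
finger_force: 3.5
```

```bash
python3 fr.py w5
```

```text
tcp board [-74.9 147.8] [0.6285 0.1923 0.0376] [ 2.3  6.  -0.9]
board ext 1-99% [[-139.6, -4.6], [-1.4, 188.2]] (array([-73.1,  91.7]), array([194.3, 146.3]), 89.39) 2152
```

View pics/w5.png

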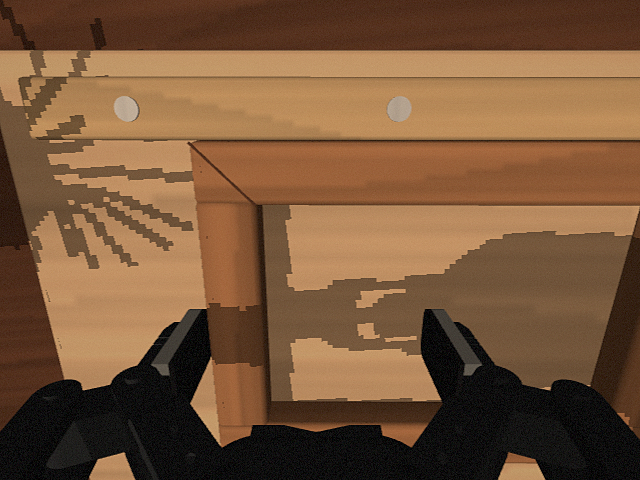

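Call:
send_rows(rows=[[[0.005,0.05,0,0,-1],[0.18,-0.018,0,0,-1],[0.18,-0.018,0,0,-1],[0,0,0,0,-1],[0.03,-0.003,0,0,-1],[0,0,0,0,-1],[0.02,-0.002,0,0,-1],[0,0,0,0,-1]]])

```text
t: 7.65
position: [0.6691, 0.191, 0.0374]
eef_rot: [3.138, -0.15, -0.0]
ft_force: [-0.3, -0.7, 0.2]
opening: 0.0853
finger_force: 0.0
```

Call:
send_rows(rows=[[[0.02,-0.002,0,0,-1],[0,0,0,0,-1]]])

```text
t: 7.85
position: [0.6695, 0.191, 0.0373]
eef_rot: [3.138, -0.151, -0.007]
ft_force: [-5.3, 0.5, 3.3]
opening: 0.0852
finger_force: 2.7
```

Call:
send_rows(rows=[[[0.02,-0.002,0,0,-1],[0,0,0,0,-1]]])

```text
t: 8.05
position: [0.6697, 0.191, 0.0371]
eef_rot: [3.137, -0.152, -0.015]
ft_force: [-10.6, 1.1, 5.0]
opening: 0.0854
finger_force: 5.1
```

The frame is firm on both rails. Back off, lift, check, and turn the gripper 25° on the way to the handle.

Call:
send_rows(rows=[[[-0.06,0.006,0,0,-1],[0,0,0.3,0,-1],[0,0,0.4,0,-1],[0,0,0.4,0,-1],[0,0,0.4,-0.046,-1],[0,-0.2,0,-0.046,-1],[-0.06,-0.3,0,-0.047,-1],[-0.09,-0.3,0,0,-1],[-0.09,-0.2,0,0,-1],[0,0,0,0,-1]]])

```text
t: 9.05
position: [0.6429, 0.0884, 0.1878]
eef_rot: [3.029, -0.832, 0.002]
ft_force: [0.0, 0.6, 0.5]
opening: 0.0855
finger_force: 0.0
```

```bash
python3 fr.py w6; python3 - <<'E'
from plant import *
from h import *
print(sense()['position'],sense()['eef_rot'])
c=capture('scene');np.savez('scene6.npz',**c);cv2.imwrite('pics/s6.png',cv2.resize(c['img'][60:360,150:550,::-1],(800,600)))
P=cloud(c);P=P[c['depth']>0]
q=P[(abs(P[:,0]-.615)<.02)&(abs(P[:,1])<.03)&(P[:,2]>.11)&(P[:,2]<.207)]
for z in(.12,.16,.2):
    w=q[abs(q[:,2]-z)<.008];print(z,len(w),w.mean(0).round(4) if len(w) else'')
E
```

```text
tcp board [-50.3  47.5] [0.6433 0.0901 0.1878] [-0.5  0.1  0.2]
board ext 1-99% [[-139.4, 0.4], [-0.5, 189.0]] (array([-69.8, 115.2]), array([139.8, 231.1]), 0.07) 2061
[0.64351646 0.09108731 0.18768351] [-3.02970014e+00  8.27680355e-01 -1.58512189e-03]
0.12 16 [ 0.6217 -0.0142  0.1204]
0.16 0 
0.2 0
```

View pics/s6.png

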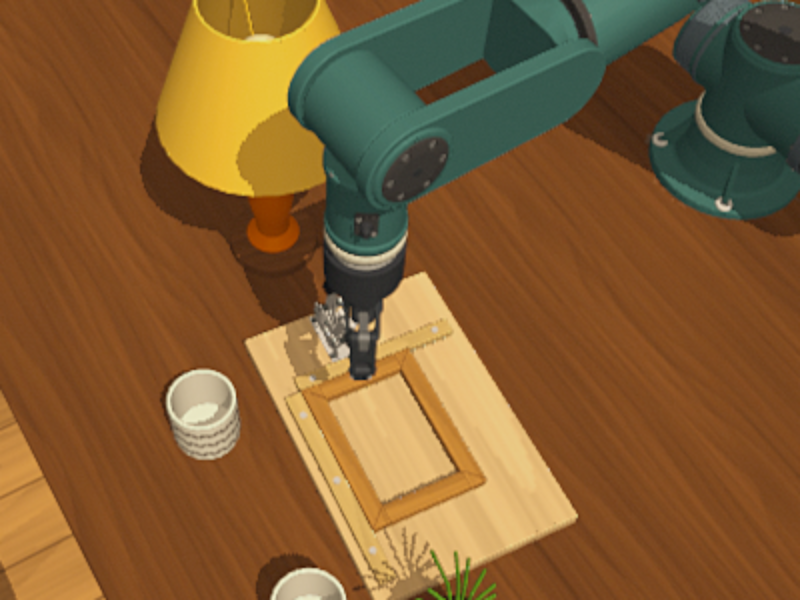

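The frame sits in the corner of the rails (crop around (390,440)), and the gripper is poised at the clamp's +y side. Start the handle swing.

Call:
send_rows(rows=[[[-0.03,-0.2,-0.05,0,-1],[0,-0.2,-0.03,0,-1],[0,-0.13,-0.02,0,-1],[0,0,0,0,-1]]])

```text
t: 9.6
position: [0.6405, 0.0375, 0.1768]
eef_rot: [3.03, -0.828, -0.001]
ft_force: [0.1, 0.5, 0.3]
opening: 0.0852
finger_force: 0.0
```

Call:
send_rows(rows=[[[-0.01,-0.11,-0.05,0,-1],[-0.01,-0.1,-0.1,0,-1],[0,0,0,0,-1]]])

```text
t: 9.9
position: [0.6399, 0.0162, 0.166]
eef_rot: [3.031, -0.827, 0.011]
ft_force: [-1.3, -0.9, 6.5]
opening: 0.0853
finger_force: 0.0
```

```bash
python3 - <<'E'
from plant import *
from h import *
s=sense();print(s['position'],s['ft_force'],s['finger_force'])
w=capture('wrist');c=capture('scene');s=sense();print(s['position'],s['ft_force'])
cv2.imwrite('pics/c7.png',np.hstack([cv2.resize(w['img'],(400,300)),cv2.resize(c['img'][120:270,240:440],(400,300))])[:,:,::-1])
E
```

```text
[0.63992389 0.01617627 0.16595555] [-1.2611641  -0.89810347  6.45014882] 0.0
[0.63948791 0.01642463 0.1652019 ] [ 0.0713682  -2.83300711  8.09376011]
```

View pics/c7.png

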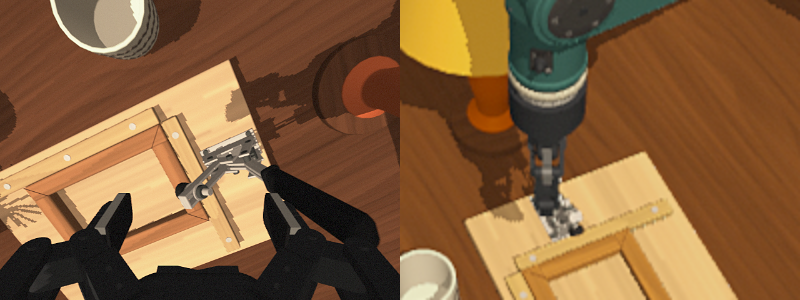

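The wrist view (left) shows the black handle leaning −y alongside the outer finger, its top end under the outer knuckle at (375,240). It is being pressed lengthwise. Ease up and push higher.

Call:
send_rows(rows=[[[0,0,0.15,0,-1],[0,0,0,0,-1]]])

```text
t: 10.2
position: [0.6394, 0.0178, 0.1798]
eef_rot: [-3.03, 0.825, -0.006]
ft_force: [0.3, -0.2, 1.0]
opening: 0.0853
finger_force: 0.0
```

Call:
send_rows(rows=[[[0,-0.06,0,0,-1],[0,-0.06,0,0,-1],[0,0,0,0,-1]]])

```text
t: 10.5
position: [0.6379, 0.0042, 0.1763]
eef_rot: [3.03, -0.828, -0.003]
ft_force: [-0.0, -0.0, 0.2]
opening: 0.0857
finger_force: 0.0
```

```bash
python3 - <<'E'
from plant import *
from h import *
for n in('scene','top','wrist'):
    c=capture(n);np.savez(n+'8.npz',**c);P=cloud(c);P=P[(c['depth']>0)]
    for z in np.arange(.1,.21,.012):
        q=P[(abs(P[:,2]-z)<.006)&(abs(P[:,0]-.608)<.014)&(P[:,1]>-.13)&(P[:,1]<.0)]
        if len(q)>1:print(n,z.round(3),len(q),q.min(0).round(3)[:2],q.max(0).round(3)[:2],q.mean(0).round(3))
print(sense()['position'])
cv2.imwrite('pics/w8.png',c['img'][:,:,::-1])
E
```

```text
scene 0.124 11 [ 0.602 -0.04 ] [ 0.621 -0.033] [ 0.607 -0.036  0.127]
scene 0.136 5 [ 0.604 -0.04 ] [ 0.621 -0.036] [ 0.611 -0.037  0.131]
top 0.1 14 [ 0.608 -0.034] [ 0.616 -0.027] [ 0.612 -0.03   0.1  ]
top 0.112 5 [ 0.601 -0.04 ] [ 0.615 -0.031] [ 0.609 -0.033  0.111]
top 0.124 30 [ 0.601 -0.043] [ 0.618 -0.031] [ 0.608 -0.035  0.123]
top 0.136 21 [ 0.601 -0.046] [ 0.616 -0.034] [ 0.605 -0.038  0.135]
top 0.148 14 [ 0.602 -0.046] [ 0.609 -0.039] [ 0.605 -0.042  0.147]
top 0.16 12 [ 0.6   -0.052] [ 0.606 -0.043] [ 0.602 -0.046  0.161]
top 0.172 13 [ 0.6   -0.053] [ 0.609 -0.028] [ 0.603 -0.045  0.172]
top 0.184 12 [ 0.601 -0.051] [ 0.61  -0.029] [ 0.606 -0.04   0.182]
top 0.196 7 [ 0.601 -0.065] [ 0.608 -0.028] [ 0.604 -0.05   0.197]
top 0.208 9 [ 0.601 -0.045] [ 0.613 -0.032] [ 0.604 -0.037  0.212]
wrist 0.1 196 [ 0.606 -0.04 ] [ 0.614 -0.027] [ 0.612 -0.032  0.099]
wrist 0.112 69 [ 0.606 -0.048] [ 0.62 -0.03] [ 0.615 -0.037  0.113]
wrist 0.124 591 [ 0.6   -0.049] [ 0.62  -0.031] [ 0.615 -0.038  0.123]
wrist 0.136 541 [ 0.6   -0.052] [ 0.619 -0.035] [ 0.615 -0.041  0.136]
wrist 0.148 571 [ 0.606 -0.055] [ 0.619 -0.038] [ 0.616 -0.045  0.148]
wrist 0.16 615 [ 0.61  -0.059] [ 0.619 -0.042] [ 0.616 -0.049  0.16 ]
wrist 0.172 1307 [ 0.605 -0.062] [ 0.622 -0.027] [ 0.616 -0.046  0.173]
wrist 0.184 2183 [ 0.599 -0.065] [ 0.622 -0.027] [ 0.614 -0.048  0.184]
wrist 0.196 3858 [ 0.597 -0.067] [ 0.622 -0.027] [ 0.612 -0.053  0.197]
wrist 0.208 932 [ 0.608 -0.065] [ 0.622 -0.032] [ 0.617 -0.045  0.209]
[0.63810544 0.00501642 0.17676206]
```

View pics/w8.png

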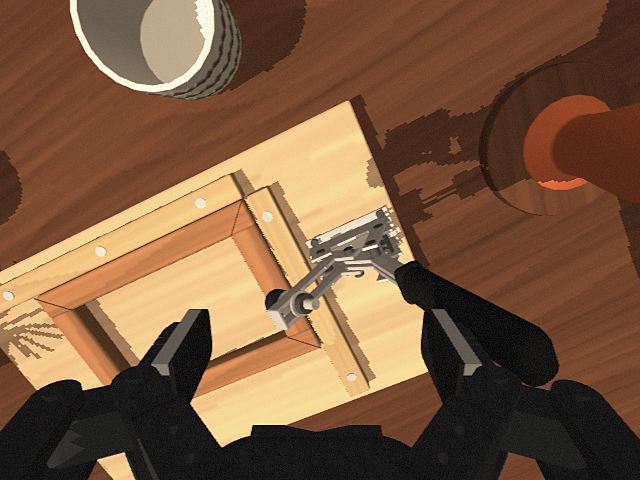

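The handle stands about 16° over. The outer knuckle is as near the rim as I want at this height. Back off +y, check that the handle stays, then come in lower, where the knuckles fit below the rim.

Call:
send_rows(rows=[[[0,0.15,0,0,-1],[0,0.15,0,0,-1],[0,0,0,0,-1]]])

```text
t: 10.95
position: [0.6382, 0.0382, 0.1773]
eef_rot: [-3.031, 0.821, 0.001]
ft_force: [-0.1, -0.7, -0.3]
opening: 0.0849
finger_force: 0.0
```

```bash
cat > hd.py <<'E'
from plant import *
from h import *
c=capture('wrist');np.savez('wl.npz',**c);P=cloud(c);v=c['img'].max(2);d=(c['depth']>0)
for z in np.arange(.05,.21,.015):
    q=P[d&(abs(P[...,2]-z)<.005)&(abs(P[...,0]-.612)<.014)&(P[...,1]>-.15)&(P[...,1]<.06)]
    if len(q)>1:print(z.round(3),len(q),'y',np.percentile(q[:,1],[2,50,98]).round(3),'x',q[:,0].min().round(3),q[:,0].max().round(3))
s=sense();print(s['t'],s['position'].round(4),s['ft_force'].round(1))
E
python3 hd.py
```

```text
0.05 643 y [-0.044 -0.002  0.014] x 0.599 0.625
0.065 913 y [-0.036 -0.01   0.025] x 0.598 0.626
0.08 834 y [-0.033  0.018  0.053] x 0.598 0.626
0.095 1212 y [-0.037  0.031  0.047] x 0.606 0.625
0.11 107 y [-0.035 -0.032 -0.03 ] x 0.606 0.619
0.125 660 y [-0.047 -0.035 -0.031] x 0.6 0.62
0.14 672 y [-0.051 -0.04  -0.037] x 0.6 0.619
0.155 871 y [-0.055 -0.044 -0.041] x 0.599 0.619
0.17 1551 y [-0.059 -0.047  0.004] x 0.599 0.625
0.185 2732 y [-0.062 -0.05   0.005] x 0.598 0.626
0.2 2744 y [-0.062 -0.054  0.004] x 0.598 0.626
11.0 [0.6382 0.0371 0.1774] [-0.7 -0.1  0.7]
```

Call:
send_rows(rows=[[[0,0,-0.3,0,-1],[0,0,-0.24,0,-1],[0,0,0,0,-1],[0,-0.1,0,0,-1],[0,-0.1,0,0,-1],[0,0,0,0,-1]]])

```text
t: 11.6
position: [0.6395, 0.0131, 0.1256]
eef_rot: [3.03, -0.83, 0.006]
ft_force: [0.3, 0.7, 0.1]
opening: 0.0852
finger_force: 0.0
```

Call:
send_rows(rows=[[[0,-0.08,0,0,-1],[-0.01,-0.08,-0.02,0,-1],[0,0,0,0,-1]]])

```text
t: 11.9
position: [0.6372, -0.0022, 0.1213]
eef_rot: [3.029, -0.829, 0.0]
ft_force: [-0.6, -0.3, 1.0]
opening: 0.0852
finger_force: 0.0
```

```bash
python3 hd.py
```

```text
0.05 1346 y [-0.044 -0.031  0.051] x 0.598 0.626
0.065 1996 y [-0.034  0.016  0.052] x 0.598 0.626
0.08 1417 y [-0.038  0.039  0.059] x 0.598 0.626
0.095 552 y [-0.05  -0.04  -0.033] x 0.605 0.617
0.11 839 y [-0.067 -0.055 -0.036] x 0.604 0.623
0.125 2970 y [-0.079 -0.063 -0.035] x 0.598 0.624
0.14 4195 y [-0.093 -0.077 -0.036] x 0.598 0.624
0.155 2637 y [-0.093 -0.062 -0.045] x 0.598 0.626
0.17 4951 y [-0.071 -0.058 -0.041] x 0.598 0.626
0.185 1580 y [-0.068 -0.062 -0.041] x 0.609 0.626
11.95 [ 0.6371 -0.0017  0.1213] [-0.2  0.3 -0.5]
```

The handle is now about 45° over. Press down along the arc.

Call:
send_rows(rows=[[[0,-0.03,-0.1,0,-1],[0,-0.03,-0.1,0,-1],[0,-0.02,-0.08,0,-1],[0,0,0,0,-1]]])

```text
t: 12.35
position: [0.6375, -0.0086, 0.0924]
eef_rot: [-3.031, 0.826, 0.0]
ft_force: [1.0, 1.7, 4.1]
opening: 0.0854
finger_force: 2.4
```

Call:
send_rows(rows=[[[-0.01,-0.02,-0.07,0,-1],[-0.01,-0.02,-0.05,0,-1],[0,0,0,0,-1]]])

```text
t: 12.65
position: [0.6339, -0.0132, 0.0795]
eef_rot: [3.029, -0.826, -0.006]
ft_force: [-0.2, 0.8, -0.7]
opening: 0.0853
finger_force: 0.0
```

```bash
python3 hd.py
```

```text
0.05 3987 y [-0.13  -0.017  0.053] x 0.598 0.626
0.065 10013 y [-0.137 -0.077  0.053] x 0.598 0.626
0.08 842 y [-0.065 -0.055  0.007] x 0.601 0.621
0.095 1217 y [-0.066 -0.055 -0.046] x 0.601 0.621
0.11 1122 y [-0.073 -0.059 -0.051] x 0.604 0.622
0.125 6057 y [-0.083 -0.066 -0.052] x 0.598 0.625
0.14 2618 y [-0.081 -0.073 -0.049] x 0.605 0.626
12.7 [ 0.634  -0.0132  0.0797] [ 0.5  0.4 -0.4]
```

Call:
send_rows(rows=[[[0,0,-0.04,0,-1],[0,0,-0.04,0,-1],[0,0,-0.02,0,-1],[0,0,0,0,-1]]])

```text
t: 13.1
position: [0.6352, -0.0131, 0.0721]
eef_rot: [3.03, -0.827, -0.0]
ft_force: [-1.6, -0.8, 3.4]
opening: 0.0856
finger_force: 1.8
```

```bash
python3 hd.py >/dev/null; python3 - <<'E'
from plant import *
from h import *
c=load('wl.npz');P=cloud(c);d=c['depth']>0
for y in np.arange(-.14,-.06,.01):
    q=P[d&(abs(P[...,1]-y)<.004)&(abs(P[...,0]-.607+.1*(-.06-y))<.007)&(P[...,2]<.08)&(P[...,2]>.03)]
    if len(q):print(y.round(2),len(q),np.percentile(q[:,2],[10,50,90]).round(4))
print(sense()['position'],sense()['ft_force'])
E
```

```text
-0.14 53 [0.0602 0.0611 0.0618]
-0.13 711 [0.0608 0.0617 0.0625]
-0.12 685 [0.061  0.0618 0.0626]
-0.11 672 [0.061  0.062  0.0628]
-0.1 656 [0.0614 0.0621 0.0629]
-0.09 639 [0.0616 0.0623 0.063 ]
-0.08 625 [0.0616 0.0624 0.0631]
-0.07 593 [0.0618 0.0626 0.0634]
-0.06 141 [0.0623 0.072  0.079 ]
[ 0.63517116 -0.01306051  0.0720113 ] [-1.56996832  0.35748683  4.10791346]
```

The grip lies level, its top at 62 mm as a locked handle should. One firm press, then retreat.

Call:
send_rows(rows=[[[0,0,-0.02,0,-1],[0,0,0,0,-1],[0,0,0.2,0,-1],[0,0,0.15,0,-1],[0.05,0.3,0,0,-1],[0,0.35,0.2,0,-1],[0,0.4,0.3,0,-1],[0,0.1,0.4,0,-1],[0,0,0.4,0,-1],[0,0,0,0,-1]]])

```text
t: 14.15
position: [0.6432, 0.1033, 0.2433]
eef_rot: [-3.027, 0.823, -0.023]
ft_force: [1.0, -0.0, 0.9]
opening: 0.0852
finger_force: 0.0
```

```bash
python3 fr.py w9; python3 - <<'E'
from plant import *
from h import *
a=load('scene0.npz');c=capture('scene');P=cloud(c);Z=P[...,2]
q=P[(c['img'].max(2)<70)&(Z>.04)&(Z<.25)&(abs(P[...,0]-.607)<.03)&(P[...,1]>-.16)&(P[...,1]<-.03)];print('grip',len(q),q.min(0),q.max(0))
for nm,c in(('before',load('top0.npz')),('now',capture('top'))):
    P=cloud(c)
    for lo,hi in(((.74,.22),(.88,.34)),((.74,-.04),(.88,.07)),((.68,.3),(.78,.44)),((.47,-.32),(.74,-.06))):
        q=P[(c['depth']>0)&(P[...,2]>.05)&(P[...,0]>lo[0])&(P[...,0]<hi[0])&(P[...,1]>lo[1])&(P[...,1]<hi[1])&(P[...,2]<.4)];print(nm,len(q),q.mean(0).round(4))
print(sense()['t'],sense()['position'],sense()['ft_force'])
c=capture('scene');cv2.imwrite('pics/s9.png',cv2.resize(c['img'][100:370,200:560,::-1],(800,600)))
E
```

```text
tcp board [-52.7  60.1] [0.6421 0.1028 0.2396] [ 0.4  0.4 -0.1]
board ext 1-99% [[-139.4, 0.1], [-0.7, 189.4]] (array([-69.8, 113.3]), array([139.7, 234.9]), 0.06) 1796
grip 247 [ 0.59518325 -0.14022551  0.05175531] [ 0.61927225 -0.04671815  0.06830458]
before 534 [0.8151 0.2769 0.0699]
before 484 [0.8005 0.0147 0.0702]
before 1614 [0.7114 0.3719 0.1289]
before 13659 [ 0.5898 -0.1471  0.3163]
now 528 [0.8151 0.2769 0.0702]
now 178 [0.8288 0.0143 0.0709]
now 1622 [0.7112 0.3718 0.1285]
now 13893 [ 0.5901 -0.146   0.312 ]
14.35 [0.63975876 0.10192618 0.23259724] [-0.8354095  -0.46616726 -0.02210165]
```

```bash
python3 -c "
from plant import *
print(job_done())"
```

```text
the job is handed in; nothing more can be done
None
```

I handed the job in at about 14 s. My last measurements put the frame home within about 1 mm of both rails and the clamp handle level in its locked position. The lamp, one cup and the plant read within about 1 mm of where they started; the arm partly hid the other cup, so I couldn't confirm it. I couldn't measure the pad's force, and the hand-in returned no verdict.

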